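Stamp the blossom card with the red seal stamp

ROBOT

A 6-joint arm with a two-finger parallel gripper is mounted at the origin on the work surface. World frame = base frame: x ahead of the robot, y to its left, z up, the work surface at z = 0. Lengths are in m, angles in rad, forces in N, time in s.
With the tool pointing down it reaches from about 0.275 to 0.825 m from the base axis. Payload 5.2 kg.
Tool frame: the origin (TCP) lies on the mounting face of the last link; the fingertips stand 186 mm ahead of it and the grasp point (between the pads) lies 167 mm ahead of it; z points along the fingers, x is the direction in which the jaws open and shut, and the axes are right-handed (so a half turn about z gives the same grasp; the last joint's range is limited). The gripper opens to 93 mm and grips with 3 to 60 N. Pads are 15 mm wide; open, the fingers measure 128 mm over their backs; the gripper's body (75 mm by 188 mm) begins 65 mm behind the grasp point.
Start: joints at [0.956, 0.259, 1.535, -0, 1.348, -0.203], TCP at [0.22, 0.504, 0.405] pointing down, gripper open.
Joint ranges: [-3.14, 3.14], [-0.91, 2.08], [0.19, 2.58], [-1.22, 4.36], [0.22, 2.71], [-3.12, 3.12]. Speed limits (rad/s): [2.57, 2.57, 3.14, 3.14, 3.14, 3.14].

INTERFACE

Orientations are given as a rotation vector (axis times angle).
In Python, from station import arm gives the robot as it stands.
- The arm moves only by the tool play_rows, never from a script. Its argument "commands" is a list of rows, each an object with "claw": the gripper's target within -1 to 1 (shut at 1, half-way at 0, fully open at -1); "linear": the shift along the world's x, y, z in mm, a list of three; "angular": the turn, a rotation vector about the world's x, y, z in rad, a list of three. A call has 1 to 20 rows; each row is the pose to reach, as a shift and turn from the pose measured when the call began; what a row does not reach only later rows make up. A row lasts 1/10 s, in which the tool goes at most 50 mm and 8.59 degrees, less where a joint would pass 70% of its speed; a pose out of reach is approached as far as the arm can. A call with a gripper value outside its range is refused whole. The fingers move at their own pace and stop on an object; "grip_force" is the grip in N (left out, the last holds). Time passes only in rows, so rows that repeat a pose let the fingers close. It gives the time, the measured TCP pose, the force and the opening at its end, in the units of the state.
- arm.sense(): the state, without advancing time (a new reading comes with each control period).
- arm.camera(name): name is "scene" or "top" or "wrist"; returns a dict with "frame" (400x640x3 uint8, red, green, blue), "fov_y" (degrees; the focal length in pixels is half the picture's height over the tangent of half this angle, whatever the lens; pixels are square), "cx", "cy" (the principal point, pixels), "view" (4x4, takes a point from world to camera coordinates); the wrist camera has in their place "T_tool_cam" (4x4, takes a point from camera to tool coordinates, whose origin is the TCP and whose axes are the tool frame's). Camera axes: x right, y up, looking along -z (the intrinsics and any distortion apply to the point x, -y, -z); pixel columns grow to the right and rows downward; lengths in m; the calibration is good to about 2 mm. A picture is of the moment at which its call begins: read the wrist's pose just before it. There is no depth.
- arm.job_done(): hands the job in, once; it reports no verdict.
The state is a dict: "time_s": time; "q": joint angles; "joint_vel": joint speeds; "joint_efforts": joint torques, N m; "eef_pos": TCP position; "ee_rot": TCP orientation; "contact_force": force on the tool from outside, world axes, zero at the start; "moment": the same for the moment, N m; "opening": finger opening in m.
Only numpy, scipy, OpenCV 4.12 (cv2) and the standard library are available. Lean on these libraries where they do the work, as an engineer would, in place of code of your own. Each camera call takes 0.05 s, during which the arm holds its last target. There are 200 camera calls.

TASK

Stamp the cherry-blossom card: with your fingertips on top of the cap, gently press the red-capped stamp right down, keep it down for about a second, then withdraw and let the cap spring back up. Do not grip, lift, tip or shift the stamp, or the print will smudge, and leave the green and blue stamps and everything else on the table alone.

Things in the scene. Friction and masses are not known exactly. Their poses are not given: they have to be found in the camera images.
- stamp_red: Loose self-inking hand stamp with a red cap, standing upright on the cherry-blossom card; about 230 g. Black foot 40 x 56 mm, 8 mm high; grey body 30 x 44 mm; the cap makes it 88 mm tall at rest. Origin: centre of its underside (on the card's top); z up, x across its narrow side, y along its wide side.
- cap_red_top (a point): Centre of the flat top of the red cap, 88 mm above the stamp's underside at rest; it moves down with the cap. The cap is a block 36 mm (x) by 52 mm (y) and 38 mm high, its top edges rounded 5 mm; axes as the stamp's.
- cap_red (a joint): How far the red cap is pushed down its stamp: 0 = up, at rest; 0.010 m = fully down against its stop. A spring brings it back up by itself: it starts to move at about 2 N and takes about 7 N fully down.
- card_red: White gold-edged card (cherry-blossom drawing near its +x edge), 106 mm (x) by 86 mm (y), 4 mm thick, fixed to the 3 mm felt mat. Origin: centre of its underside, 3 mm above the table; the stamp stands near the card's middle, towards its -x half.
- stamp_green: Loose self-inking hand stamp with a green cap, standing upright on the bamboo card; about 230 g. Black foot 40 x 56 mm, 8 mm high; grey body 30 x 44 mm; the cap makes it 88 mm tall at rest. Origin: centre of its underside (on the card's top); z up, x across its narrow side, y along its wide side.
- cap_green_top (a point): Centre of the flat top of the green cap, 88 mm above the stamp's underside at rest; it moves down with the cap. The cap is a block 36 mm (x) by 52 mm (y) and 38 mm high, its top edges rounded 5 mm; axes as the stamp's.
- cap_green (a joint): How far the green cap is pushed down its stamp: 0 = up, at rest; 0.010 m = fully down against its stop. A spring brings it back up by itself: it starts to move at about 2 N and takes about 7 N fully down.
- card_green: White gold-edged card (bamboo drawing near its +x edge), 106 mm (x) by 86 mm (y), 4 mm thick, fixed to the 3 mm felt mat. Origin: centre of its underside, 3 mm above the table; the stamp stands near the card's middle, towards its -x half.
- stamp_blue: Loose self-inking hand stamp with a blue cap, standing upright on the blue-moon card; about 230 g. Black foot 40 x 56 mm, 8 mm high; grey body 30 x 44 mm; the cap makes it 88 mm tall at rest. Origin: centre of its underside (on the card's top); z up, x across its narrow side, y along its wide side.
- cap_blue_top (a point): Centre of the flat top of the blue cap, 88 mm above the stamp's underside at rest; it moves down with the cap. The cap is a block 36 mm (x) by 52 mm (y) and 38 mm high, its top edges rounded 5 mm; axes as the stamp's.
- cap_blue (a joint): How far the blue cap is pushed down its stamp: 0 = up, at rest; 0.010 m = fully down against its stop. A spring brings it back up by itself: it starts to move at about 2 N and takes about 7 N fully down.
- card_blue: White gold-edged card (blue-moon drawing near its +x edge), 106 mm (x) by 86 mm (y), 4 mm thick, fixed to the 3 mm felt mat. Origin: centre of its underside, 3 mm above the table; the stamp stands near the card's middle, towards its -x half.
- seal_stone: Green stone seal standing up, 26 x 26 mm, 65 mm tall with its round top, loose. Origin: centre of its underside. A bystander: leave it alone.
- round_box: Round wooden box, 51 mm wide, 38 mm tall, loose. Origin: centre of its underside. A bystander: leave it alone.
- patterned_box: Box with a chequered green and white lid and brass rim, 64 x 64 mm, 41 mm tall, loose. Origin: centre of its underside. A bystander: leave it alone.
- ink_dish: Dark brown round ink dish, 110 mm wide, 16 mm tall, loose. Origin: centre of its underside. A bystander: leave it alone.
- paperweight: Brass bar paperweight, 22 x 150 mm (long side along its y), 25 mm tall with its knob, loose. Origin: centre of its underside. A bystander: leave it alone.
Things that resemble listed ones, but are neither listed nor needed, are in the scene too. Leave any pink or purple look-alike of the stamp_blue alone.

How it is judged:
On the way, in this order (a step that is already met when the one before it is completed fails the run):
1. the red cap is held down by the fingertips (at least 8 of its 10 mm) for 0.6 s (value of joint cap_red above 0.008 m and contact force between the fingers and stamp_red above 1 N), for 0.6 s.
2. the red cap has been let up again (value of joint cap_red below 0.002 m and contact force between each of the arm, the fingers and stamp_red below 0.1 N), for 0.2 s.
At the end, for the whole second after the job is handed in: The red cap is up again (within 2 mm), the red stamp stands upright and still on its card within 8 mm of where it began, the green and blue caps are up (within 3 mm), and those stamps and the other loose things are within 12 mm of where they began (value of joint cap_red below 0.002 m and distance of stamp_red from where it was at the start of the episode below 0.008 m and angle between stamp_red's own z axis and vertical below 0.05 rad and linear speed of stamp_red below 0.01 m/s and distance of each of stamp_green, stamp_blue, seal_stone, round_box, patterned_box, ink_dish, paperweight from where it was at the start of the episode below 0.012 m and value of joint each of cap_green, cap_blue below 0.003 m); the robot touches nothing.
It fails at once if the red stamp is lifted, shifted by more than 8 mm or tipped by more than 0.15 rad (distance of stamp_red from where it was at the start of the episode above 0.008 m or angle between stamp_red's own z axis and vertical above 0.15 rad).
It fails at once if the red stamp is pushed with more than 30 N (contact force between any of the fingers, the arm and stamp_red above 30 N).
It fails at once if the fingers go down around the red cap to grip it instead of pressing on its top (z of the grasp point in the frame of cap_red_top below 0.004 m and horizontal distance between the grasp point and cap_red_top below 0.03 m).
It fails at once if the green or the blue cap is pressed by more than 3 mm (value of joint any of cap_green, cap_blue above 0.003 m).
It fails at once if another stamp or a bystander is touched with more than 2 N or moved by more than 12 mm (distance of any of stamp_green, stamp_blue, seal_stone, round_box, patterned_box, ink_dish, paperweight from where it was at the start of the episode above 0.012 m or contact force between any of the fingers, the arm and stamp_green above 2 N or contact force between any of the fingers, the arm and stamp_blue above 2 N or contact force between any of the fingers, the arm and seal_stone above 2 N or contact force between any of the fingers, the arm and round_box above 2 N or contact force between any of the fingers, the arm and patterned_box above 2 N or contact force between any of the fingers, the arm and ink_dish above 2 N or contact force between any of the fingers, the arm and paperweight above 2 N).
It also fails if it takes over 32 s, if anything falls off the work surface, if the arm or the gripper's body presses on something with over 40 N, if the wrist force passes 120 N, or if a joint passes its speed limit or range.

## Working session

There is one attempt and no reset: what is moved stays moved. The work goes in short steps, Python scripts to look and compute and a tool call to move; the robot and the scene stay as the last step left them, time stands still between calls to the robot, and variables do not carry over. Pictures are saved under pics/ and viewed, about 8 in all and at most 12, crops included, and the job is handed in when it is done.

Besides the shell and the picture viewer there is one more tool, called after "Emit:" in YAML: its name, and indented under it one key for each argument. play_rows: Moves the arm, as the interface text tells. Its arguments: {"type":"object","properties":{"commands":{"type":"array"},"grip_force":{"type":"number"}},"required":["commands"]}

```bash
mkdir -p pics; cat > h.py <<'E'
import numpy as np, cv2
from station import arm
def shot(n,f):
    c=arm.camera(n); cv2.imwrite(f'pics/{f}.png',c['frame'][:,:,::-1]); np.save(f'pics/{f}.npy',c,allow_pickle=True); return c
def load(f): return np.load(f'pics/{f}.npy',allow_pickle=True).item()
def ray(c,u,v):
    h=c['frame'].shape[0]; f=h/2/np.tan(np.radians(c['fov_y'])/2)
    d=np.array([(u-c['cx'])/f,-(v-c['cy'])/f,-1]); M=np.linalg.inv(c['view'])
    return M[:3,3],M[:3,:3]@d
def onplane(c,u,v,z):
    o,d=ray(c,u,v); return o+d*(z-o[2])/d[2]
E
python3 - <<'E'
from h import *
s=arm.sense(); print({k:np.round(v,3) for k,v in s.items()})
for n in('top','scene'):
    c=shot(n,n+'0'); print(n,{k:(np.round(v,3) if k!='frame' else v.shape) for k,v in c.items()})
E
```

```text
{'time_s': np.float64(0.0), 'q': array([ 0.956,  0.259,  1.536, -0.   ,  1.348, -0.203]), 'joint_vel': array([-0.002,  0.001,  0.   ,  0.   ,  0.003, -0.   ]), 'joint_efforts': array([ 1.0000e-03, -4.3731e+01, -2.8400e+01,  7.2000e-02,  4.1000e-02,
       -0.0000e+00]), 'eef_pos': array([0.22 , 0.504, 0.404]), 'ee_rot': array([ 2.628,  1.72 , -0.003]), 'contact_force': array([-0.005, -0.433,  0.389]), 'moment': array([-0.069,  0.004,  0.027]), 'opening': np.float64(0.093)}
top {'frame': (400, 640, 3), 'fov_y': np.float64(51.373), 'cx': np.float64(315.563), 'cy': np.float64(198.809), 'view': array([[-0.021, -1.   , -0.017,  0.004],
       [ 0.985, -0.023,  0.17 , -0.515],
       [-0.17 , -0.013,  0.985, -0.951],
       [ 0.   ,  0.   ,  0.   ,  1.   ]])}
scene {'frame': (400, 640, 3), 'fov_y': np.float64(47.437), 'cx': np.float64(313.84), 'cy': np.float64(202.203), 'view': array([[ 0.659,  0.752,  0.02 , -0.319],
       [-0.42 ,  0.346,  0.839,  0.146],
       [ 0.624, -0.561,  0.544, -1.37 ],
       [ 0.   ,  0.   ,  0.   ,  1.   ]])}
```

View pics/top0.png

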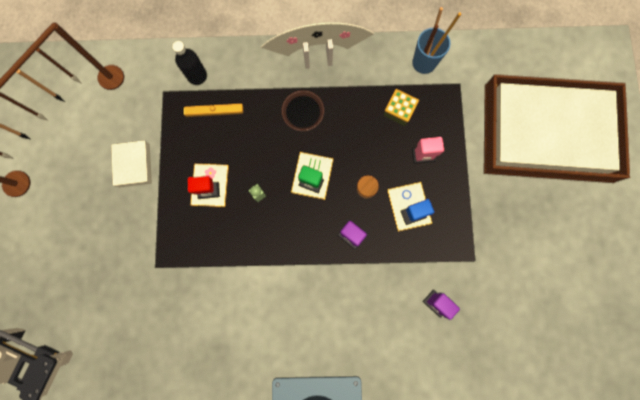

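View pics/scene0.png

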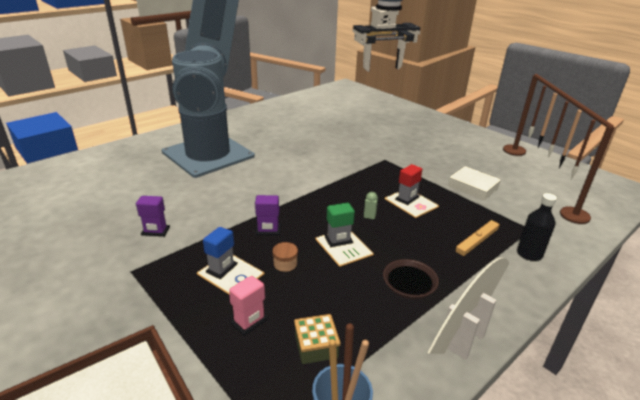

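Candidates are red (200,185 top; 410,175 scene), pink (430,148 top), purple (352,234 and 441,305 top), green (310,176) and blue (420,211). Only the red one stands on a card with a pink blossom, so I choose it. Next I measure it and check with a crop.

```bash
python3 - <<'E'
from h import *
t=load('top0'); s=load('scene0')
def mask(c,box):
    hsv=cv2.cvtColor(c['frame'],cv2.COLOR_RGB2HSV); h,S,v=cv2.split(hsv)
    m=(((h<6)|(h>174))&(S>180)&(v>90)).astype(np.uint8); o=np.zeros_like(m); x0,y0,x1,y1=box
    o[y0:y1,x0:x1]=m[y0:y1,x0:x1]; return o,v
for c,box in((t,(180,165,225,200)),(s,(390,155,430,200))):
    m,v=mask(c,box); ys,xs=np.nonzero(m); print(len(xs),xs.min(),xs.max(),ys.min(),ys.max(),np.percentile(v[m>0],[5,25,50,75,95]))
    top=m*(v>225 if c is t else v>0)
    for mm in (m,top):
        k=max(cv2.findContours(mm.astype(np.uint8),0,2)[0],key=cv2.contourArea); r=cv2.minAreaRect(k); print(r)
        P=np.array([onplane(c,u,w,.095)[:2] for u,w in cv2.boxPoints(r)]); print(P.round(4).tolist(), P.mean(0).round(4))
# card
g=cv2.cvtColor(t['frame'],cv2.COLOR_RGB2HSV); m=((g[:,:,2]>120)).astype(np.uint8); q=np.zeros_like(m); q[155:215,180:240]=m[155:215,180:240]
k=max(cv2.findContours(q,0,2)[0],key=cv2.contourArea); r=cv2.minAreaRect(k)
P=np.array([onplane(t,u,w,.007)[:2] for u,w in cv2.boxPoints(r)]); print('card',r,P.round(4).tolist(),P.mean(0))
a=cv2.resize(t['frame'][155:215,175:245],None,fx=7,fy=7,interpolation=0)[:420,:400];b=cv2.resize(s['frame'][150:220,380:445],None,fx=6,fy=6,interpolation=0)
a=cv2.resize(t['frame'][155:215,178:238],(400,400),interpolation=0);b=cv2.resize(s['frame'][150:220,380:450],(400,400),interpolation=0)
cv2.imwrite('pics/crop1.png',np.hstack([a,b])[:,:,::-1])
E
```

```text
403 187 212 176 193 [119.  184.5 235.  239.  241.9]
((199.5, 184.5), (17.0, 25.0), 90.0)
[[0.5666, 0.2865], [0.5652, 0.2287], [0.5254, 0.2278], [0.5267, 0.2853]] [0.546  0.2571]
((198.5448455810547, 183.03793334960938), (12.7890043258667, 20.01396369934082), 85.2363510131836)
[[0.563, 0.284], [0.5658, 0.238], [0.5358, 0.2349], [0.5331, 0.2806]] [0.5494 0.2594]
322 399 420 166 185 [112.   119.25 130.   200.   210.  ]
((409.5, 175.5), (19.0, 21.0), 90.0)
[[0.5238, 0.2432], [0.557, 0.2839], [0.6147, 0.2092], [0.5836, 0.1714]] [0.5698 0.2269]
((409.5, 175.5), (19.0, 21.0), 90.0)
[[0.5238, 0.2432], [0.557, 0.2839], [0.6147, 0.2092], [0.5836, 0.1714]] [0.5698 0.2269]
card ((207.1431427001953, 184.6349334716797), (40.6017951965332, 42.56340789794922), 2.12109637260437) [[0.5131, 0.3156], [0.6223, 0.3151], [0.6158, 0.2118], [0.507, 0.2141]] [0.56455534 0.26413797]
```

View pics/crop1.png

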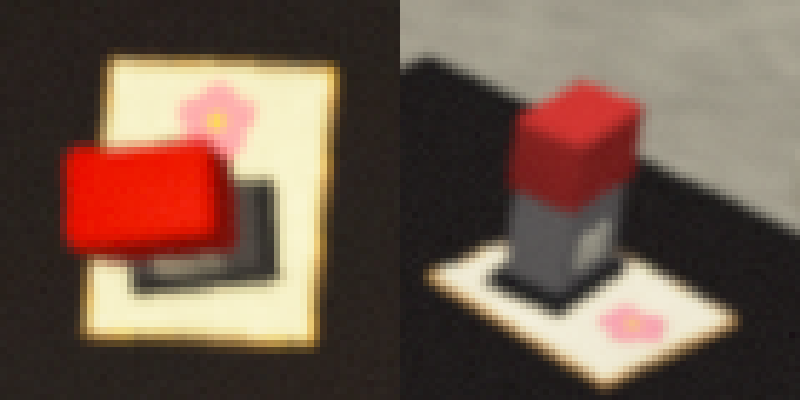

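The crop shows the red stamp on the card with the pink blossom, so the choice is confirmed. The top face is centred near (198,183) in the top view, about (0.549, 0.259) in the world. I'll move above it with the jaws shut and refine with the wrist camera.

Emit:
play_rows:
  commands:
    - {"claw": 1, "linear": [15, -11, 5], "angular": [0, 0, 0.02]}
    - {"claw": 1, "linear": [45, -34, 10], "angular": [0, 0, 0.06]}
    - {"claw": 1, "linear": [80, -60, 15], "angular": [0, 0, 0.1]}
    - {"claw": 1, "linear": [115, -86, 15], "angular": [0, 0, 0.15]}
    - {"claw": 1, "linear": [150, -112, 15], "angular": [0, 0, 0.2]}
    - {"claw": 1, "linear": [185, -138, 15], "angular": [0, 0, 0.25]}
    - {"claw": 1, "linear": [220, -164, 15], "angular": [0, 0, 0.3]}
    - {"claw": 1, "linear": [255, -190, 15], "angular": [0, 0, 0.35]}
    - {"claw": 1, "linear": [285, -212, 15], "angular": [0, 0, 0.39]}
    - {"claw": 1, "linear": [310, -231, 15], "angular": [0, 0, 0.42]}
    - {"claw": 1, "linear": [325, -242, 15], "angular": [0, 0, 0.43]}
    - {"claw": 1, "linear": [329, -245, 15], "angular": [0, 0, 0.44]}
    - {"claw": 1, "linear": [329, -245, 15], "angular": [0, 0, 0.44]}
    - {"claw": 1, "linear": [329, -245, 15], "angular": [0, 0, 0.44]}
    - {"claw": 1, "linear": [329, -245, 15], "angular": [0, 0, 0.44]}
  grip_force: 10

```text
time_s: 1.6
eef_pos: [0.548, 0.2598, 0.4191]
ee_rot: [2.188, 2.254, -0.002]
contact_force: [-0.1, 0.1, 0.1]
opening: 0.0005
```

```bash
python3 - <<'E'
from h import *
s=arm.sense(); print(s['time_s'],s['eef_pos'],s['ee_rot'],s['opening'],s['contact_force'],s['q'])
c=shot('wrist','w1'); np.save('pics/s1.npy',s,allow_pickle=True); print({k:np.round(v,3) for k,v in c.items() if k!='frame'})
E
```

```text
1.6 [0.54804066 0.2597957  0.41913097] [ 2.18810457e+00  2.25353362e+00 -2.18881596e-03] 0.00046986777312051087 [-0.14751024  0.11326565  0.14957666] [ 2.59306694e-01  3.52380045e-01  1.36891554e+00 -1.19262582e-03
  1.42121463e+00 -1.34077090e+00]
{'fov_y': np.float64(58.436), 'cx': np.float64(318.376), 'cy': np.float64(203.33), 'T_tool_cam': array([[ 1.   ,  0.   ,  0.   , -0.   ],
       [ 0.   , -0.957, -0.291, -0.081],
       [ 0.   ,  0.291, -0.957,  0.02 ],
       [ 0.   ,  0.   ,  0.   ,  1.   ]])}
```

View pics/w1.png

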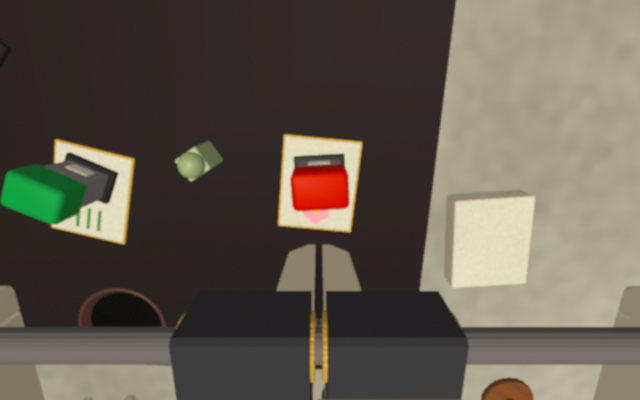

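The wrist view shows the red cap at about (320,187), with the blossom just below it and the closed fingertips below that at (320,245). I'll measure the top face and its yaw.

```bash
cat >> h.py <<'E'
def wristcam(c,s):
    T=np.eye(4); T[:3,:3]=cv2.Rodrigues(np.array(s['ee_rot']))[0]; T[:3,3]=s['eef_pos']
    c['view']=np.linalg.inv(T@c['T_tool_cam']); return c
E
python3 - <<'E'
from h import *
s=np.load('pics/s1.npy',allow_pickle=True).item(); c=wristcam(load('w1'),s)
h,S,v=cv2.split(cv2.cvtColor(c['frame'],cv2.COLOR_RGB2HSV))
m=(((h<6)|(h>174))&(S>180)&(v>90)).astype(np.uint8); m[:140]=0;m[220:]=0;m[:,:270]=0;m[:,370:]=0
print('col',v[150:218:2,320])
for th in (90,225):
    k=max(cv2.findContours(m*(v>th).astype(np.uint8),0,2)[0],key=cv2.contourArea); r=cv2.minAreaRect(k)
    x=k[:,0]; print(th,r,x.min(0),x.max(0))
    q=cv2.approxPolyDP(k,4,True)[:,0]; print(q.tolist(),[onplane(c,*p,.095)[:2].round(4).tolist() for p in q])
    P=np.array([onplane(c,u,w,.095)[:2] for u,w in cv2.boxPoints(r)]); print(P.round(4).tolist(), P.mean(0).round(4))
q=((v>130)|(m>0)).astype(np.uint8); q[:,:265]=0;q[:,380:]=0;q[:125]=0;q[240:]=0
k=max(cv2.findContours(q,0,2)[0],key=cv2.contourArea)
p=cv2.approxPolyDP(k,6,True)[:,0];P=np.array([onplane(c,*a,.007)[:2] for a in p]);print('card',p.tolist(),P.round(4).tolist(),P.mean(0))
E
```

```text
col [226 221 183  65  71 111 168 150 123 129 134 168 202 219 228 228 228 227
 227 227 226 225 225 224 222 221 220 218 216 205 228 253 254 253]
90 ((319.30810546875, 187.19955444335938), (42.74840545654297, 55.75643539428711), 86.90594482421875) [291 165] [347 209]
[[342, 165], [297, 167], [291, 179], [294, 207], [346, 206]] [[0.5238, 0.2787], [0.5267, 0.2399], [0.5375, 0.2348], [0.563, 0.2377], [0.5607, 0.284]]
[[0.5272, 0.2342], [0.5232, 0.2821], [0.5616, 0.2861], [0.5659, 0.2365]] [0.5445 0.2597]
225 ((312.5, 186.5), (17.0, 37.0), 90.0) [294 178] [331 195]
[[294, 179], [298, 195], [319, 192], [331, 180]] [[0.5374, 0.2375], [0.5518, 0.2411], [0.5485, 0.2596], [0.5373, 0.2697]]
[[0.5365, 0.2374], [0.5356, 0.2696], [0.5509, 0.2703], [0.5519, 0.2376]] [0.5437 0.2537]
card [[284, 134], [278, 225], [350, 232], [362, 142]] [[0.5083, 0.2205], [0.6134, 0.2136], [0.6197, 0.2981], [0.5144, 0.3054]] [0.56393157 0.25940485]
```

Estimates agree: cap centre is about (0.5475, 0.260), yaw about +3°, and the tool is already aligned within 1–2 mm. I'll descend to just above the cap at z≈0.095, then find contact by force.

Emit:
play_rows:
  commands:
    - {"claw": 1, "linear": [0, 0, -10], "angular": [0, 0, 0.02]}
    - {"claw": 1, "linear": [0, 0, -30], "angular": [0, 0, 0.02]}
    - {"claw": 1, "linear": [0, 0, -55], "angular": [0, 0, 0.02]}
    - {"claw": 1, "linear": [0, 0, -80], "angular": [0, 0, 0.02]}
    - {"claw": 1, "linear": [0, 0, -100], "angular": [0, 0, 0.02]}
    - {"claw": 1, "linear": [0, 0, -115], "angular": [0, 0, 0.02]}
    - {"claw": 1, "linear": [0, 0, -123], "angular": [0, 0, 0.02]}
    - {"claw": 1, "linear": [0, 0, -126], "angular": [0, 0, 0.02]}
    - {"claw": 1, "linear": [0, 0, -126], "angular": [0, 0, 0.02]}
    - {"claw": 1, "linear": [0, 0, -126], "angular": [0, 0, 0.02]}

```text
time_s: 2.65
eef_pos: [0.5483, 0.26, 0.2941]
ee_rot: [2.164, 2.275, 0.0]
contact_force: [-0.2, 1.4, 0.7]
opening: 0.0009
```

```bash
python3 - <<'E'
from h import *
s=arm.sense(); print(s['eef_pos'],s['ee_rot'],s['contact_force'])
c=shot('wrist','w2'); t=shot('top','t2'); k=shot('scene','s2')
R=lambda f:cv2.resize(f,(400,400),interpolation=2)
cv2.imwrite('pics/crop2.png',np.hstack([R(c['frame'][130:330,220:420]),R(k['frame'][110:210,360:460])])[:,:,::-1])
E
```

```text
[0.54830886 0.25997165 0.29406526] [2.16427103e+00 2.27505159e+00 1.63500609e-04] [-0.21515767  1.43198926  0.67053872]
```

View pics/crop2.png

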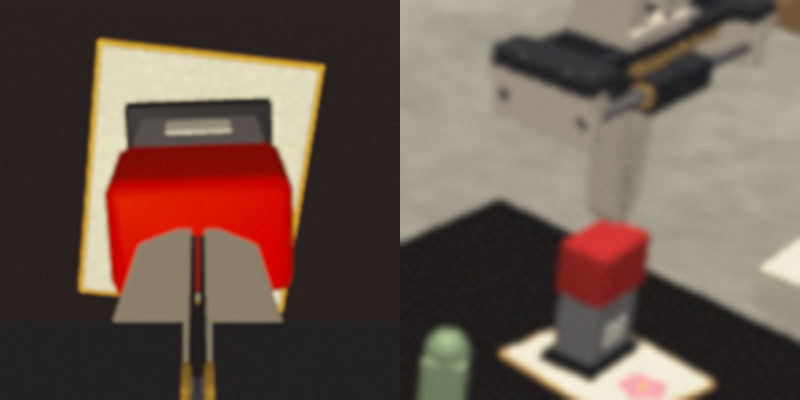

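The fingertips sit centred over the red cap, about 13 mm above its top, and the cap's edges are parallel to the fingers. Now down to about 2 mm above.

Emit:
play_rows:
  commands:
    - {"claw": 1, "linear": [0, 0, -4], "angular": [0, 0, 0]}
    - {"claw": 1, "linear": [0, 0, -8], "angular": [0, 0, 0]}
    - {"claw": 1, "linear": [0, 0, -11], "angular": [0, 0, 0]}
    - {"claw": 1, "linear": [0, 0, -11], "angular": [0, 0, 0]}
    - {"claw": 1, "linear": [0, 0, -11], "angular": [0, 0, 0]}

```text
time_s: 3.3
eef_pos: [0.5483, 0.2598, 0.2828]
ee_rot: [2.165, 2.275, -0.0]
contact_force: [-0.2, -0.1, 0.4]
opening: 0.0005
```

Emit:
play_rows:
  commands:
    - {"claw": 1, "linear": [0, 0, -1], "angular": [0, 0, 0]}
    - {"claw": 1, "linear": [0, 0, -2], "angular": [0, 0, 0]}
    - {"claw": 1, "linear": [0, 0, -3], "angular": [0, 0, 0]}
    - {"claw": 1, "linear": [0, 0, -4], "angular": [0, 0, 0]}
    - {"claw": 1, "linear": [0, 0, -4], "angular": [0, 0, 0]}

```text
time_s: 3.8
eef_pos: [0.5484, 0.2599, 0.279]
ee_rot: [2.165, 2.275, 0.0]
contact_force: [-1.5, -0.3, 3.1]
opening: 0.0004
```

Contact is at z≈0.281, as expected (3.1 N ≈ 2 mm of travel). I'll press on to about 8.5 mm and read the force.

Emit:
play_rows:
  commands:
    - {"claw": 1, "linear": [0, 0, -1], "angular": [0, 0, 0]}
    - {"claw": 1, "linear": [0, 0, -2], "angular": [0, 0, 0]}
    - {"claw": 1, "linear": [0, 0, -3], "angular": [0, 0, 0]}
    - {"claw": 1, "linear": [0, 0, -4], "angular": [0, 0, 0]}
    - {"claw": 1, "linear": [0, 0, -5], "angular": [0, 0, 0]}
    - {"claw": 1, "linear": [0, 0, -6], "angular": [0, 0, 0]}
    - {"claw": 1, "linear": [0, 0, -6.5], "angular": [0, 0, 0]}
    - {"claw": 1, "linear": [0, 0, -6.5], "angular": [0, 0, 0]}

```text
time_s: 4.6
eef_pos: [0.5484, 0.2599, 0.2727]
ee_rot: [2.164, 2.275, 0.0]
contact_force: [-1.3, -0.8, 5.3]
opening: 0.0003
```

Emit:
play_rows:
  commands:
    - {"claw": 1, "linear": [0, 0, -0.5], "angular": [0, 0, 0]}
    - {"claw": 1, "linear": [0, 0, -1], "angular": [0, 0, 0]}
    - {"claw": 1, "linear": [0, 0, -1], "angular": [0, 0, 0]}

```text
time_s: 4.9
eef_pos: [0.5484, 0.2599, 0.2719]
ee_rot: [2.164, 2.275, 0.001]
contact_force: [-1.6, -1.3, 5.9]
opening: 0.0006
```

```bash
python3 - <<'E'
from h import *
s=arm.sense(); print(s['eef_pos'],s['contact_force'],s['moment'])
E
```

```text
[0.54839435 0.25987177 0.27194618] [-1.63567339 -1.26154815  5.94090335] [-0.08807947  0.3637247  -0.00711935]
```

Not yet at the stop (5.9 N). I'll go down in small steps until the force jumps.

Emit:
play_rows:
  commands:
    - {"claw": 1, "linear": [0, 0, -0.5], "angular": [0, 0, 0]}
    - {"claw": 1, "linear": [0, 0, -1], "angular": [0, 0, 0]}
    - {"claw": 1, "linear": [0, 0, -1], "angular": [0, 0, 0]}

```text
time_s: 5.2
eef_pos: [0.5484, 0.2598, 0.2714]
ee_rot: [2.164, 2.275, 0.001]
contact_force: [-2.4, 0.1, 6.9]
opening: 0.0006
```

Emit:
play_rows:
  commands:
    - {"claw": 1, "linear": [0, 0, -0.4], "angular": [0, 0, 0]}
    - {"claw": 1, "linear": [0, 0, -0.7], "angular": [0, 0, 0]}
    - {"claw": 1, "linear": [0, 0, -0.7], "angular": [0, 0, 0]}

```text
time_s: 5.5
eef_pos: [0.5483, 0.2599, 0.2714]
ee_rot: [2.164, 2.274, 0.002]
contact_force: [-2.7, -0.1, 8.2]
opening: 0.0005
```

It is at the stop: z stays at 0.2714 and the force is 8.2 N. Now hold for a second.

Emit:
play_rows:
  commands:
    - {"claw": 1, "linear": [0, 0, 0], "angular": [0, 0, 0]}
    - {"claw": 1, "linear": [0, 0, 0], "angular": [0, 0, 0]}
    - {"claw": 1, "linear": [0, 0, 0], "angular": [0, 0, 0]}
    - {"claw": 1, "linear": [0, 0, 0], "angular": [0, 0, 0]}
    - {"claw": 1, "linear": [0, 0, 0], "angular": [0, 0, 0]}
    - {"claw": 1, "linear": [0, 0, 0], "angular": [0, 0, 0]}
    - {"claw": 1, "linear": [0, 0, 0], "angular": [0, 0, 0]}
    - {"claw": 1, "linear": [0, 0, 0], "angular": [0, 0, 0]}
    - {"claw": 1, "linear": [0, 0, 0], "angular": [0, 0, 0]}
    - {"claw": 1, "linear": [0, 0, 0], "angular": [0, 0, 0]}

```text
time_s: 6.5
eef_pos: [0.5483, 0.2598, 0.2717]
ee_rot: [2.164, 2.274, 0.002]
contact_force: [-2.1, -0.5, 7.1]
opening: 0.0003
```

```bash
python3 - <<'E'
from h import *
s=arm.sense(); print(s['eef_pos'],s['contact_force'])
c=shot('wrist','w3'); k=shot('scene','s3')
R=lambda f:cv2.resize(f,(400,400),interpolation=2)
cv2.imwrite('pics/crop3.png',np.hstack([R(c['frame'][130:330,220:420]),R(k['frame'][130:210,370:450])])[:,:,::-1])
E
```

```text
[0.54828184 0.25984531 0.27170129] [-2.11098353 -0.52679666  7.05269585]
```

View pics/crop3.png

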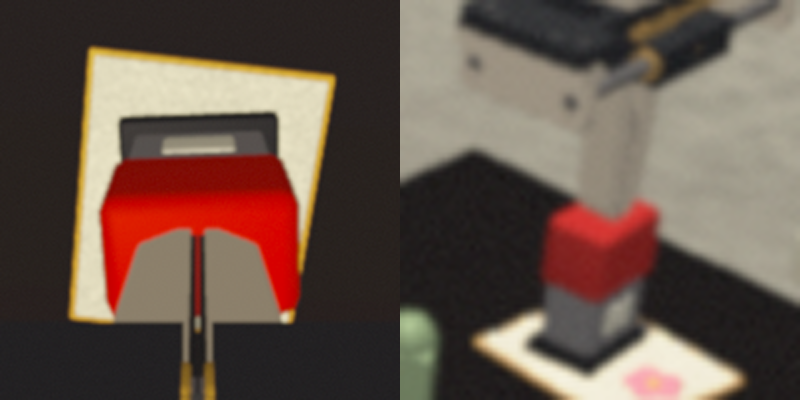

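The fingers are on top of the cap, which is down, and the stamp stands upright. Now withdraw straight up, gently, then clear.

Emit:
play_rows:
  commands:
    - {"claw": 1, "linear": [0, 0, 1], "angular": [0, 0, 0]}
    - {"claw": 1, "linear": [0, 0, 3], "angular": [0, 0, 0]}
    - {"claw": 1, "linear": [0, 0, 5], "angular": [0, 0, 0]}
    - {"claw": 1, "linear": [0, 0, 7], "angular": [0, 0, 0]}
    - {"claw": 1, "linear": [0, 0, 9], "angular": [0, 0, 0]}
    - {"claw": 1, "linear": [0, 0, 11], "angular": [0, 0, 0]}
    - {"claw": 1, "linear": [0, 0, 14], "angular": [0, 0, 0]}
    - {"claw": 1, "linear": [0, 0, 20], "angular": [0, 0, 0]}
    - {"claw": 1, "linear": [0, 0, 30], "angular": [0, 0, 0]}
    - {"claw": 1, "linear": [0, 0, 45], "angular": [0, 0, 0]}
    - {"claw": 1, "linear": [0, 0, 65], "angular": [0, 0, 0]}
    - {"claw": 1, "linear": [0, 0, 90], "angular": [0, 0, 0]}
    - {"claw": 1, "linear": [0, 0, 115], "angular": [0, 0, 0]}
    - {"claw": 1, "linear": [0, 0, 135], "angular": [0, 0, 0]}
    - {"claw": 1, "linear": [0, 0, 147], "angular": [0, 0, 0]}
    - {"claw": 1, "linear": [0, 0, 147], "angular": [0, 0, 0]}
    - {"claw": 1, "linear": [0, 0, 147], "angular": [0, 0, 0]}
    - {"claw": 1, "linear": [0, 0, 147], "angular": [0, 0, 0]}

```text
time_s: 8.4
eef_pos: [0.548, 0.2598, 0.4173]
ee_rot: [2.165, 2.275, -0.002]
contact_force: [-0.9, 0.4, -0.3]
opening: 0.0003
```

```bash
python3 - <<'E'
from h import *
s=arm.sense(); print(s['time_s'],s['eef_pos'],s['contact_force'])
k=shot('scene','s4'); a=load('scene0')['frame']; w=shot('wrist','w4')
def red(f):
    h,S,v=cv2.split(cv2.cvtColor(f,cv2.COLOR_RGB2HSV)); m=((h<6)|(h>174))&(S>180)&(v>90); ys,xs=np.nonzero(m[155:200,390:430]); return len(xs),xs.mean()+390,ys.mean()+155,ys.min()+155
print(red(a),red(load('s3')['frame']),red(k['frame']))
d=cv2.absdiff(a,k['frame']).max(2)[150:]; print('changed px below row150',(d>40).sum(),np.argwhere(d>40)[:5])
R=lambda f:cv2.resize(f,(400,400),interpolation=2)
cv2.imwrite('pics/crop4.png',np.hstack([R(a[130:210,370:450]),R(k['frame'][130:210,370:450])])[:,:,::-1])
E
```

```text
8.4 [0.54800224 0.25978402 0.41727106] [-0.86538885  0.36430959 -0.25196096]
(322, np.float64(409.7950310559006), np.float64(175.08385093167703), np.int64(166)) (280, np.float64(408.96785714285716), np.float64(179.45), np.int64(171)) (320, np.float64(409.796875), np.float64(175.096875), np.int64(166))
changed px below row150 0 []
```

View pics/crop4.png

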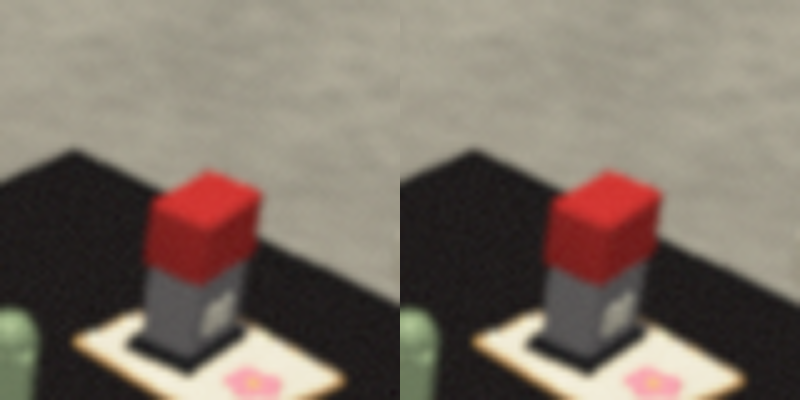

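Before and after look identical: the cap is back up at its old pixels and nothing else changed. I'll hand it in.

```bash
python3 -c "
from station import arm
print(arm.job_done())"
```

```text
the job is handed in; nothing more can be done
None
```

I stamped the cherry-blossom card and handed the job in at about 8.5 s; no verdict came back. With the jaws shut, the fingertips pressed the red cap straight down until the tool stopped sinking. That was about 9.5 mm of travel, at 7–8 N. I held it there for a little over a second, then withdrew straight up.

- **Cap and stamp:** In the last scene picture the red cap is back at its starting pixels (centroid within 0.02 px), and the stamp stands where it began.
- **Everything else:** No pixel changed noticeably anywhere below row 150 of that picture, which covers the other stamps and loose things.
- **Robot:** It ended clear of everything, with the fingertips about 135 mm above the cap.
- **Sideways force:** During the press the sensor read up to 2.7 N sideways, and 0.9 N remained after release. Some of it is therefore probably sensor offset, and the pictures show no shift of the stamp.

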